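Divert the blue stones into the blue tray

TASK

The two blue mineral specimens lying in the white tipping pan belong in the blue catch tray. By its black ball knob, swing the red flap of the Y-chute all the way over so that it shuts off the branch leading to the yellow tray and leaves the way to the blue tray open; then lift the pan's handle bar so that both stones slide down into the blue tray, and lower the pan back to level and let go.

Things in the scene. Friction and masses are not known exactly. Their poses are not given: they have to be found in the camera images.
- sorter: Fixed metal Y-chute on a grey foot. Origin on the table under the pan hinge; x level down-stream, y left when looking down-stream, z up. Floor falls 30 degrees from z = 152 mm at x = 0 to 65 mm at x = 152; trunk 70 mm wide inside; walls 35 mm high, tops at z = 187 by the pan, 134 by the knob. From x = 108 a middle wall parts it into two branches, ending over the trays at +y and -y.
- flap_knob (a point): Centre of the black ball knob, 20 mm in diameter, on an 8 mm rod on the red flap, about 180 mm above the table, 35 mm clear above the chute walls. The rod leans 30 degrees: below the ball it runs up-stream (to sorter -x), so fingers closing along sorter y clear it. The knob is 50 mm from the flap's hinge axis.
- flap_pivot (a point): Point on the flap's hinge axis round which the knob centre circles at 50 mm, in a plane parallel to the chute floor. The axis stands square to the floor: direction (0.5, 0, 0.866) in the sorter frame.
- flap (a joint): Angle of the red flap (66 mm long, pointing up-stream from its hinge), rad, about the axis named above. 0 = middle, where it starts roughly; stops at -0.5 and +0.5. Positive: its free end has swung to sorter -y, shutting the -y branch, so stones go to the +y tray; negative: the other way. It stays where it is left (about 1.2 N at the knob moves it).
- pan_handle (a point): Centre of the pan's black handle bar, a round bar 10 mm in diameter lying along sorter y with 60 mm free between its two arms, 177 mm above the table with the pan level; its axis is 130 mm behind the hinge and 16 mm above it, and 40 mm clear of the pan's rear wall; nothing beneath it.
- pan_hinge (a point): Point on the pan's hinge axis (fixed, along sorter y), 161 mm above the table, at the pan's front lower edge, mid-width.
- pan (a joint): Tipping angle of the white pan, rad: 0 = level at rest, grows as the handle is lifted over towards down-stream; stop at 0.95. Stones start to slide at about 0.2 and are surely out at 0.85. It weighs 0.22 kg and falls back to 0 if let go. Inside 82 x 62 mm, walls 28 mm high, front open onto the chute.
- azurite_centre (a point): Centre of the bright blue stone, 26 x 32 x 18 mm, 35 g, lying in the pan.
- sodalite_centre (a point): Centre of the dark blue stone, 25 x 30 x 25 mm, 30 g, lying in the pan.
- blue_tray_floor (a point): Centre of the inner floor of the blue catch tray, a loose open box 125 (along the chute) x 104 x 52 mm, walls 3 mm, standing on the table under one branch of the chute; x and y as for the sorter. Which branch differs from start to start.
- yellow_tray_floor (a point): The same for the yellow catch tray, under the other branch.

How it is judged:
By the outcome, as a careful person would: the job done as asked, in the order asked, and still so for the second after the job is handed in, with the robot touching nothing.
It also fails if it takes over 45 s, if anything falls off the work surface, if the arm or the gripper's body presses on something with over 40 N, if the wrist force passes 120 N, or if a joint passes its speed limit or range.

ROBOT

A 6-joint arm with a two-finger parallel gripper is mounted at the origin on a cart in front of the work surface, level with it; the furniture and walls round the work are solid. World frame = base frame: x ahead of the robot, y to its left, z up, the work surface at z = 0. Lengths are in m, angles in rad, forces in N, time in s.
With the tool pointing down it reaches from about 0.325 to 0.875 m from the base axis. Payload 4.4 kg.
Tool frame: the origin (TCP) lies between the finger pads; the fingertips stand 11 mm ahead of it and the grasp point (between the pads) lies 8 mm behind it; x points along the fingers, y is the direction in which the jaws open and shut, and the axes are right-handed (so a half turn about x gives the same grasp; the last joint's range is limited). The gripper opens to 85 mm and grips with 20 to 120 N. Pads are 22 mm wide; open, the fingers measure 114 mm over their backs; the gripper's body (76 mm by 85 mm) begins 54 mm behind the grasp point. The pads swing forward as they close: fully open they stand 13 mm farther back than shut.
Start: joints at [-1.308, 0.207, 1.542, -0, 1.393, -0.15], TCP at [0.231, -0.526, 0.242] pointing down, gripper open.
Joint ranges: [-2.73, 2.73], [-0.86, 2.22], [0.23, 2.46], [-1.11, 4.25], [0.08, 2.63], [-2.82, 2.82]. Speed limits (rad/s): [2.79, 2.79, 3.14, 3.14, 3.14, 3.14].

INTERFACE

Orientations are given as a 3x3 rotation matrix whose columns are the frame's x, y, z axes.
In Python, from rig import bot, hand, grab_frame, close_job gives the robot as it stands. Calls block until the motion is done:
- bot.reach(position, orientation): joint-space move of the TCP to a pose.
- bot.movel(position, max_speed=0.15, frame=None, stop_force=None): straight line of the TCP; frame=None keeps the orientation; max_speed is the mean speed in m/s. With stop_force (N) it stops when the force on the tool has changed by that much, and returns True; else False.
- bot.move_j(angles): joint-space move.
- hand.set_gripper(opening, strength=None): opening from 0.0 (shut) to 1.0 (fully open); strength is the grip in N (None keeps the last); returns when the fingers have stopped.
- bot.sleep(seconds).
- bot.ik(position, orientation): joint angles nearest the present ones, or None.
- bot.get_obs(): the state.
- grab_frame(name): name is "scene" or "top" or "wrist"; returns a dict with "pixels" (480x640x3 uint8, red, green, blue), "intrinsics" (3x3 intrinsics, pixels), "R" (3x3) and "t" (3): a world point X has camera coordinates R X + t; the wrist camera has in their place "tool_from_camera" (4x4, takes a point from camera to tool coordinates, whose origin is the TCP and whose axes are the tool frame's). Camera axes: x right, y down, z forward; pixel columns grow to the right and rows downward; lengths in m; the calibration is good to about 2 mm. The wrist camera is an equidistant fisheye: a pixel r from the principal point sees the ray r / f radians off the axis. A picture is of the moment at which its call begins: read the wrist's pose just before it. There is no depth.
A pose or a line that the arm cannot do raises bot.Unreachable and nothing moves.
- close_job(): hands the job in, once; it reports no verdict.
The state is a dict: "clock": time; "joints": joint angles; "qd": joint speeds; "effort": joint torques, N m; "tool_pos": TCP position; "tool_rot": TCP orientation; "ft_force": force on the tool from outside, world axes, zero at the start; "ft_torque": the same for the moment, N m; "finger_gap": opening from 0.0 (shut) to 1.0 (fully open).
Only numpy, scipy, OpenCV 4.12 (cv2) and the standard library are available. Lean on these libraries where they do the work, as an engineer would, in place of code of your own. Each camera call takes 0.05 s, during which the arm holds its last target. There are 200 camera calls.

## Working session

There is one attempt and no reset: what is moved stays moved. The work goes in short steps, each a Python script; the robot and the scene stay as the last script left them, time stands still between calls to the robot, and variables do not carry over. Pictures are saved under pics/ and viewed, about 8 in all and at most 12, crops included, and the job is handed in when it is done.

```bash
ls; mkdir -p pics; python3 - <<'E'
from rig import bot,hand,grab_frame
import cv2,numpy as np,pickle
d={}
for n in("scene","top"):
    f=grab_frame(n);d[n]=f;cv2.imwrite(f"pics/{n}0.png",f["pixels"][:,:,::-1]);print(n,f["intrinsics"],f["R"],f["t"])
pickle.dump(d,open("f0.pkl","wb"))
print(bot.get_obs())
E
```

```text
pics
scene [[532.73491921   0.         318.22604572]
 [  0.         532.73491921 243.80035593]
 [  0.           0.           1.        ]] [[ 0.51159141 -0.85898501 -0.02046897]
 [-0.37246892 -0.20024008 -0.90618476]
 [ 0.77430042  0.47122039 -0.42238632]] [-0.54106042  0.26722657  0.79494504]
top [[517.51166081   0.         322.47155067]
 [  0.         517.51166081 237.35228544]
 [  0.           0.           1.        ]] [[ 0.0296914  -0.99929058  0.02316812]
 [-0.98671454 -0.03300583 -0.15907553]
 [ 0.15972736 -0.01813714 -0.98699454]] [-0.35000151  0.56194866  0.9615212 ]
{'clock': 0.1, 'joints': array([-1.30750606e+00,  2.07390221e-01,  1.54282587e+00, -9.58864927e-06,
        1.39352504e+00, -1.50486928e-01]), 'qd': array([ 0.00076429, -0.0009866 , -0.00160399, -0.00073858,  0.00150075,
        0.00086579]), 'effort': array([-1.25092211e-03, -3.84090364e+01, -2.92547929e+01, -2.66977422e-04,
        4.84343167e-03, -1.55359049e-05]), 'tool_pos': array([ 0.2310067 , -0.52581819,  0.24120338]), 'tool_rot': array([[-5.68272777e-04,  4.02071577e-01, -9.15608062e-01],
       [ 2.07197989e-03, -9.15605771e-01, -4.02071857e-01],
       [-9.99997692e-01, -2.12560798e-03, -3.12770388e-04]]), 'ft_force': array([ 0.09777784, -0.55981853,  0.33717305]), 'ft_torque': array([-0.01101968,  0.00367472, -0.05280309]), 'finger_gap': 0.9987054289469987}
```

View pics/scene0.png

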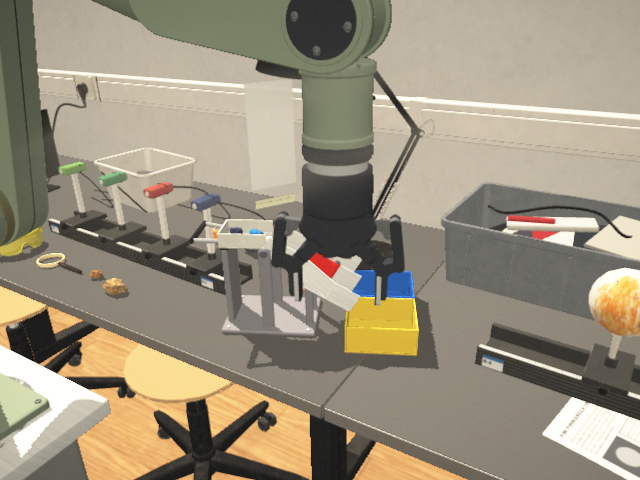

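View pics/top0.png

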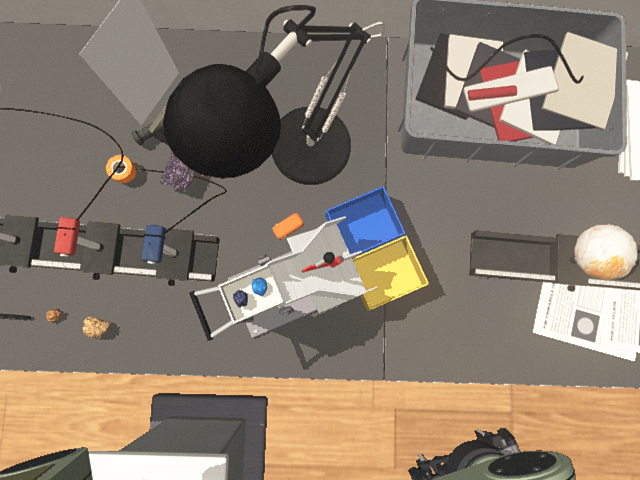

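The top view shows the pan with the handle bar at about (202,315), the knob at about (328,258), and the blue tray up-left of the yellow one. Heading down-stream (image right), blue is on the +y side, so the flap must go to +0.5. I'll zoom in for precise features.

```bash
python3 - <<'E'
import cv2
a=cv2.imread("pics/top0.png")[180:350,185:435]
cv2.imwrite("pics/topcrop.png",cv2.resize(a,None,fx=3.2,fy=3.2,interpolation=cv2.INTER_CUBIC))
E
```

```text
(no output)
```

View pics/topcrop.png

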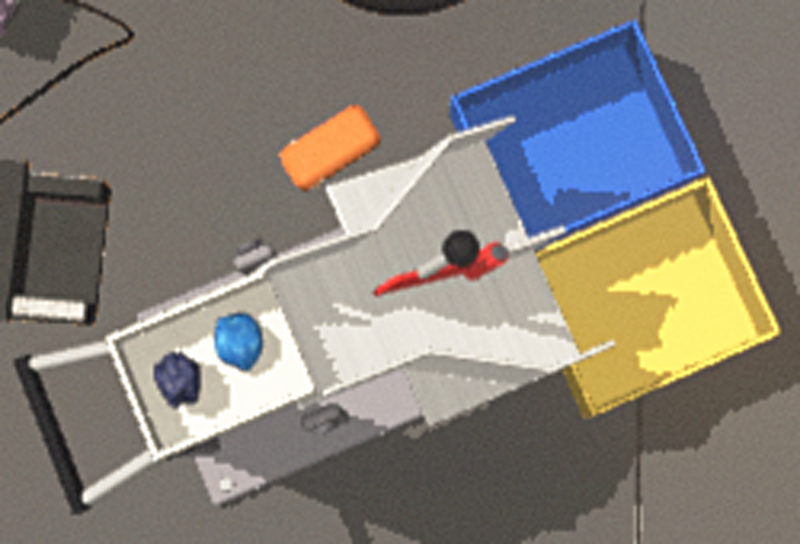

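The crop shows the bar ends near crop (28,362) and (80,508), the knob at (460,249), and the flap lying roughly mid. Next I'll turn these into a sorter frame.

```bash
cat > h.py <<'E'
import numpy as np,cv2,pickle
def ray(f,uv,z):
    d=f["R"].T@np.linalg.inv(f["intrinsics"])@np.array([uv[0],uv[1],1.]); c=-f["R"].T@f["t"]
    return c+d*(z-c[2])/d[2]
def proj(f,X):
    p=f["intrinsics"]@(f["R"]@X+f["t"]); return p[:2]/p[2]
def blob(img,box,thr=60):
    x0,y0,x1,y1=box; m=(img[y0:y1,x0:x1].max(2)<thr).astype(np.uint8)
    n,l,s,c=cv2.connectedComponentsWithStats(m); i=1+np.argmax(s[1:,4])
    p=np.argwhere(l==i)[:,::-1]+[x0,y0]; return p.astype(np.float32)
E
python3 - <<'E'
from h import *
f=pickle.load(open("f0.pkl","rb"))["top"];im=f["pixels"]
b=blob(im,(188,288,214,342)); k=blob(im,(318,248,338,268))
print(len(b),len(k),b.mean(0),k.mean(0),cv2.minAreaRect(b),cv2.minAreaRect(k))
(c,(w,h),a)=cv2.minAreaRect(b); P=np.array([ray(f,p,.177) for p in b]); m=P.mean(0); _,_,V=np.linalg.svd(P-m); yb=V[0]*np.sign(V[0][0]); print("bar",m,yb,"yaw",np.arctan2(-yb[0],yb[1]))
K=ray(f,k.mean(0),.18);print("knob",K, K-m)
cr=lambda u,v,z:ray(f,(u/3.2+185-.3,v/3.2+180-.3),z)
for n,p,q,z in(("trayedge",(540,243),(707,178),.052),("blueback",(453,98),(633,23),.052),("yelfront",(590,413),(778,330),.052),("panL",(108,338),(272,272),.189),("panR",(155,457),(312,392),.189)):
    A,B=cr(*p,z),cr(*q,z);print(n,A,B,np.arctan2(*(B-A)[[1,0]]),np.linalg.norm(B-A))
A,B=cr(28,362,.177),cr(80,508,.177);print("bar by eye",(A+B)/2,np.linalg.norm(A-B))
print("pivot top px (500,252)",cr(500,252,.155))
E
```

```text
263 65 [200.8441  315.41064] [328.7077  257.41537] ((200.8410186767578, 315.36566162109375), (51.42620849609375, 5.582449913024902), 68.49856567382812) ((328.5, 257.5), (9.0, 9.0), 90.0)
bar [ 0.41472824 -0.13259257  0.177     ] [ 9.05118979e-01  4.25158364e-01 -1.42311879e-28] yaw -1.131659483318384
knob [ 0.51761987 -0.34122108  0.18      ] [ 0.10289163 -0.20862851  0.003     ]
trayedge [ 0.53835508 -0.39315018  0.052     ] [ 0.58169153 -0.49452098  0.052     ] -1.1668064435972736 0.11024557951996135
blueback [ 0.62622816 -0.33788801  0.052     ] [ 0.67757179 -0.4480956   0.052     ] -1.1348145294222913 0.12158076500275233
yelfront [ 0.43721874 -0.42506583  0.052     ] [ 0.49022695 -0.53784454  0.052     ] -1.1314193493256566 0.1246150395936034
panL [ 0.46437064 -0.16068079  0.189     ] [ 0.50115423 -0.24327682  0.189     ] -1.1518216513239787 0.09041646057675665
panR [ 0.40474419 -0.18821107  0.189     ] [ 0.44000553 -0.26659504  0.189     ] -1.148063775522826 0.08595004420527885
bar by eye [ 0.41455295 -0.133753    0.177     ] 0.08018553310957599
pivot top px (500,252) [ 0.51957199 -0.36330982  0.155     ]
```

```bash
cat >> h.py <<'E'
yaw=-1.14
ex=np.array([np.cos(yaw),np.sin(yaw),0]);ey=np.array([-ex[1],ex[0],0]);ez=np.array([0,0,1.])
BAR=np.array([.4147,-.1332,.177]); O=BAR+.130*ex; O[2]=0
W=lambda x,y,z:O+x*ex+y*ey+z*ez
def rot(yj): return np.column_stack([-ez,yj,np.cross(-ez,yj)])
def best(bot,p,yj):
    r=[]
    q0=bot.get_obs()["joints"]
    for s in(1,-1):
        q=bot.ik(p,rot(s*yj))
        if q is not None:r.append((abs(np.array(q)-q0).max(),s,q))
    r.sort(key=lambda t:t[0]);print(r);return rot(r[0][1]*yj)
E
python3 - <<'E'
from h import *
from rig import *
K=W(.102,.0065,.180);print(K,O)
o=bot.get_obs();p=o["tool_pos"].copy();p[2]=.34;bot.movel(p)
A=K+[0,0,.09]
bot.reach(A,best(bot,A,ey)); hand.set_gripper(.6,25)
o=bot.get_obs();print(o["clock"],o["tool_pos"],o["joints"])
f=grab_frame("wrist");print(f["intrinsics"],f["tool_from_camera"]);cv2.imwrite("pics/w1.png",f["pixels"][:,:,::-1])
E
```

```text
[ 0.51748804 -0.34128861  0.18      ] [ 0.46898729 -0.25132235  0.        ]
[(np.float64(1.0028292439432294), 1, array([-7.22539235e-01,  2.81808608e-01,  1.39154230e+00, -4.44089210e-16,
        1.46824175e+00, -1.15333556e+00])), (np.float64(2.1387634096465638), -1, array([-7.22539235e-01,  2.81808608e-01,  1.39154230e+00, -4.44089210e-16,
        1.46824175e+00,  1.98825709e+00]))]
2.6417 [ 0.51722482 -0.34168387  0.27014579] [-7.23293849e-01  2.81576830e-01  1.39153511e+00 -2.40609343e-05
  1.46826500e+00 -1.15329997e+00]
[[371.64829954   0.         314.2874852 ]
 [  0.         371.64829954 232.94902263]
 [  0.           0.           1.        ]] [[-2.73071667e-04 -2.83968090e-01  9.58833692e-01 -1.32201227e-01]
 [ 9.99999959e-01 -1.58602215e-04  2.37824024e-04 -3.04189503e-04]
 [ 8.45387135e-05  9.58833718e-01  2.83968122e-01 -7.12107029e-02]
 [ 0.00000000e+00  0.00000000e+00  0.00000000e+00  1.00000000e+00]]
```

View pics/w1.png

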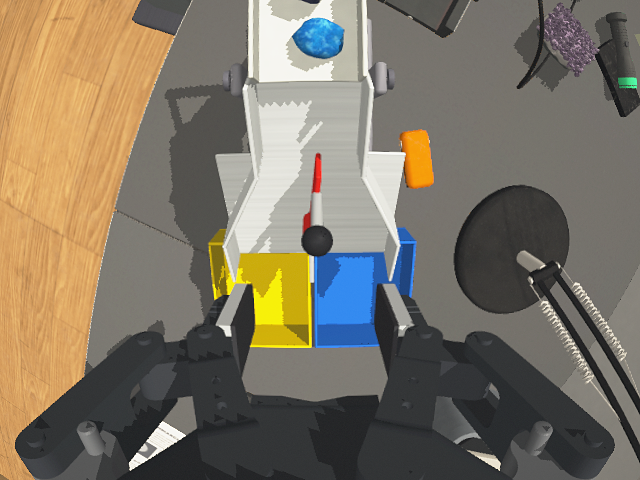

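The wrist view has the knob at (317,241), centred between the fingers, with the chute aligned. I'll check its position by ray, then descend, grip and swing.

```bash
cat >> h.py <<'E'
def wray(f,o,uv,z):
    K=f["intrinsics"];v=np.array([(uv[0]-K[0,2]),(uv[1]-K[1,2])])/K[0,0];th=np.linalg.norm(v)
    d=np.r_[np.sin(th)*v/th,np.cos(th)];T=f["tool_from_camera"]
    d=o["tool_rot"]@T[:3,:3]@d;c=o["tool_pos"]+o["tool_rot"]@T[:3,3]
    return c+d*(z-c[2])/d[2]
def toS(X): 
    d=X-O;return np.array([d@ex,d@ey,d[2]])
E
python3 - <<'E'
from h import *
from rig import *
o=bot.get_obs();f=grab_frame("wrist")
k=blob(f["pixels"],(295,220,340,262),70);c=k.mean(0);K=wray(f,o,c,.18);print(len(k),c,K,toS(K))
k0=toS(K)
if abs(k0-[.102,.0065,.18]).max()<.006:
    k0=(k0+[.102,.0065,.18])/2
    G=W(*k0)-[0,0,.008]
    print(bot.movel(G,.08,stop_force=10)); hand.set_gripper(0,25)
    o=bot.get_obs();print(o["clock"],o["tool_pos"]-G,o["finger_gap"],o["ft_force"],toS(o["tool_pos"]))
E
```

```text
733 [316.43384 240.68759] [ 0.51819267 -0.34084842  0.18      ] [0.10189428 0.00732406 0.18      ]
False
4.5167 [ 0.00028384 -0.00013251  0.00062576] 0.2111281660174178 [-0.19336501  0.38548701  1.91508054] [0.10218607 0.00711461 0.17262576]
```

Gripped: the gap of about 18 mm fits the 20 mm ball. Now I'll swing it along the arc to the + stop.

```bash
python3 - <<'E'
from h import *
from rig import *
px=.1022+.0433*np.cos(.14); z0=bot.get_obs()["tool_pos"][2]; pz=z0-.025*np.cos(.14)
for th in np.r_[np.arange(-.05,.46,.1),.5,.55,.6,.65]:
    hit=bot.movel(W(px-.0433*np.cos(th),-.05*np.sin(th),pz+.025*np.cos(th)),.05,stop_force=8 if th>.4 else 20)
    o=bot.get_obs();print(round(th,2),hit,toS(o["tool_pos"]).round(4),o["ft_force"].round(1),round(o["finger_gap"],3))
    if hit:break
bot.sleep(.2);print(o["clock"])
hand.set_gripper(.5)
o=bot.get_obs();bot.movel(o["tool_pos"]+[0,0,.09],.12)
o=bot.get_obs();f=grab_frame("wrist");cv2.imwrite("pics/w2.png",f["pixels"][:,:,::-1])
print(o["clock"],o["tool_pos"])
E
```

```text
-0.05 False [0.1017 0.0033 0.1729] [ 2.9  2.8 -0.6] 0.209
0.05 False [ 0.1012 -0.0015  0.1732] [3.3 3.6 2.6] 0.211
0.15 False [ 0.1011 -0.0063  0.1732] [2.5 5.7 3.3] 0.207
0.25 False [ 0.1024 -0.0114  0.1725] [2.5 3.6 2.2] 0.213
0.35 False [ 0.1033 -0.016   0.1721] [1.9 5.2 4.2] 0.211
0.45 False [ 0.1054 -0.0207  0.171 ] [3.7 4.  2.8] 0.212
0.5 False [ 0.1057 -0.0212  0.1708] [5.2 9.2 4.2] 0.209
0.55 False [ 0.1058 -0.0214  0.1708] [ 8.4 13.5  7. ] 0.211
0.6 False [ 0.106  -0.0216  0.1707] [10.2 17.5  9.1] 0.209
0.65 False [ 0.1061 -0.0218  0.1706] [13.  21.4 12.5] 0.213
7.0167
8.475 [ 0.48627806 -0.36462347  0.25627074]
```

View pics/w2.png

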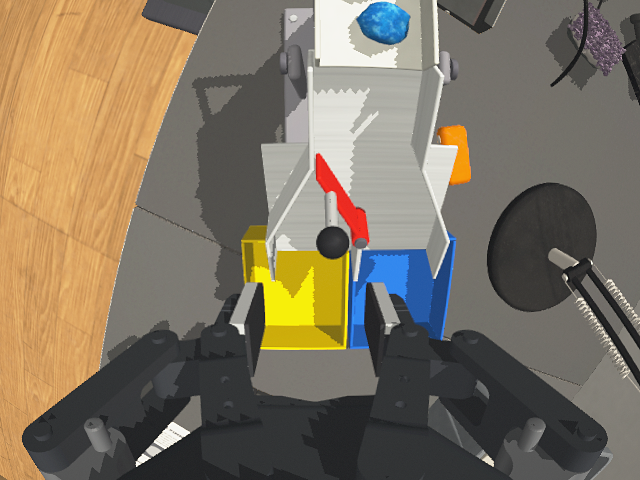

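The flap lies against the −y (yellow side) wall, and the motion stalled there with the force rising, so it is at its stop. The knob at (332,242) is free. On to the handle.

```bash
python3 - <<'E'
from h import *
from rig import *
o=bot.get_obs();bot.movel(o["tool_pos"]+[0,0,.07],.15)
A=BAR+[0,0,.08]
R=best(bot,A,ex); bot.reach(A,R); hand.set_gripper(.42,30)
o=bot.get_obs();f=grab_frame("wrist");cv2.imwrite("pics/w3.png",f["pixels"][:,:,::-1])
print(o["clock"],o["tool_pos"],toS(o["tool_pos"]),o["joints"])
E
```

```text
[(np.float64(1.2950900338547402), -1, array([-5.10005771e-01, -1.12675713e-01,  1.84414396e+00, -4.44089210e-16,
        1.41012440e+00, -2.51159843e+00])), (np.float64(1.8465026197350534), 1, array([-0.51000577, -0.11267571,  1.84414396,  0.        ,  1.4101244 ,
        0.62999423]))]
10.5583 [ 0.41504228 -0.13382593  0.25717081] [-1.29288322e-01  4.96172190e-05  2.57170812e-01] [-5.10853475e-01 -1.11823432e-01  1.84302532e+00 -5.57210260e-05
  1.41006282e+00 -2.51134273e+00]
```

View pics/w3.png

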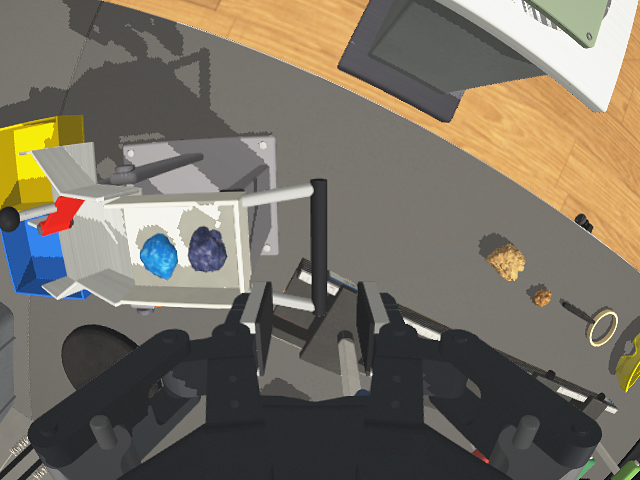

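The bar is centred at about (320,248) between the fingers and both stones are still in the pan. I'll refine its position, descend and grip.

```bash
python3 - <<'E'
from h import *
from rig import *
o=bot.get_obs();f=grab_frame("wrist")
print([toS(wray(f,o,p,.177)).round(4) for p in((319,185),(320,310),(320,248))])
m=toS(wray(f,o,(320,248),.177))
if abs(m-[-.13,0,.177]).max()<.008:
    G=W(m[0]/2-.065,m[1],.169)
    print(bot.movel(G,.08,stop_force=8)); hand.set_gripper(0,30)
    o=bot.get_obs();print(o["clock"],toS(o["tool_pos"]),o["finger_gap"],o["ft_force"])
E
```

```text
[array([-0.1311, -0.0384,  0.177 ]), array([-0.132 ,  0.0423,  0.177 ]), array([-1.318e-01, -1.000e-04,  1.770e-01])]
False
12.2667 [-0.13174541  0.00017338  0.1695233 ] 0.09966129637445531 [-1.47484874  4.75173785  5.24630301]
```

```bash
cat >> h.py <<'E'
def arc(bot,base,th0s,v=.07):
    for th in th0s:
        x0,z0=-.130,.016
        x=x0*np.cos(th)+z0*np.sin(th); z=-x0*np.sin(th)+z0*np.cos(th)
        hit=bot.movel(base+(x-x0)*ex+(z-z0)*ez,v,stop_force=30)
        o=bot.get_obs();print(round(th,2),hit,(o["tool_pos"]-base).round(4)[2],o["ft_force"].round(1),round(o["finger_gap"],3))
        if hit:break
E
python3 - <<'E'
from h import *
from rig import *
base=bot.get_obs()["tool_pos"];np.save("base.npy",base)
arc(bot,base,[.1,.2,.32,.44,.56,.68,.78,.88])
bot.sleep(.5)
o=bot.get_obs();print(o["clock"])
a=grab_frame("top")["pixels"];b=grab_frame("scene")["pixels"]
v=cv2.resize(np.hstack([a[150:350,150:450],b[150:350,170:470]]),(800,267));v=np.vstack([cv2.resize(a[170:340,180:440],(780,510))])
cv2.imwrite("pics/t2.png",v[:,:,::-1])
E
```

```text
0.1 False 0.0131 [-0.   3.2 -1.5] 0.104
0.2 False 0.0258 [-0.9  4.6 -0.1] 0.103
0.32 False 0.0404 [-0.8  6.1 -0.7] 0.104
0.44 False 0.0544 [-1.8  6.8  2. ] 0.102
0.56 False 0.0675 [-3.2  7.6  4. ] 0.101
0.68 False 0.0797 [-3.4  9.3  6.9] 0.102
0.78 False 0.0893 [-5.   9.8 11.1] 0.099
0.88 False 0.0975 [-4.2  7.7 10.1] 0.099
15.6083
```

View pics/t2.png

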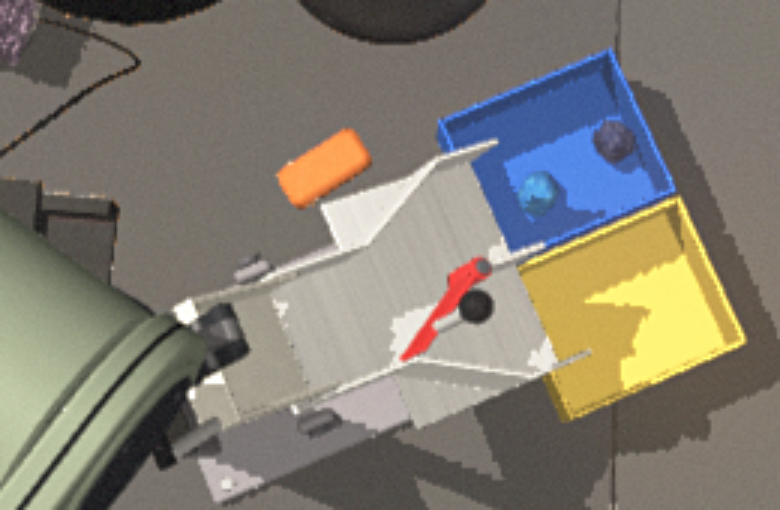

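Both stones are in the blue tray, at crop (538,192) and (613,140), and the pan looks empty. Now I'll lower it, release and retreat.

```bash
python3 - <<'E'
from h import *
from rig import *
base=np.load("base.npy")
arc(bot,base,[.78,.68,.56,.44,.32,.2,.1,.04,0.0])
bot.sleep(.2);hand.set_gripper(.42)
o=bot.get_obs();print(o["clock"],o["ft_force"])
bot.movel(o["tool_pos"]+[0,0,.13],.12)
o=bot.get_obs();bot.movel(o["tool_pos"]+[-.06,.08,.03],.15)
bot.sleep(.4)
o=bot.get_obs();print(o["clock"],o["tool_pos"],o["ft_force"])
f=grab_frame("top");a=f["pixels"]
b=blob(a,(188,288,214,342));print(len(b),b.mean(0))
cv2.imwrite("pics/t3.png",cv2.resize(a[170:350,160:440],(784,504))[:,:,::-1])
E
```

```text
0.78 False 0.0893 [-4.7  8.4  9.5] 0.107
0.68 False 0.08 [-2.5  6.7  7.2] 0.104
0.56 False 0.0679 [-2.6  6.4  5.8] 0.103
0.44 False 0.0545 [-1.9  5.8  2.9] 0.105
0.32 False 0.0405 [-1.   4.6  2.9] 0.102
0.2 False 0.0259 [-1.6  4.9  0.8] 0.103
0.1 False 0.0134 [-1.9  5.7  1.1] 0.104
0.04 False 0.0056 [-1.5  4.1  0.9] 0.1
0.0 False 0.0003 [-0.1  4.7  0.5] 0.103
19.2917 [ 0.08634492 -0.52270367  0.68600966]
21.775 [ 0.35398363 -0.05210547  0.32860167] [-1.04497156 -0.21030282 -0.21385495]
272 [200.78676 315.47794]
```

View pics/t3.png

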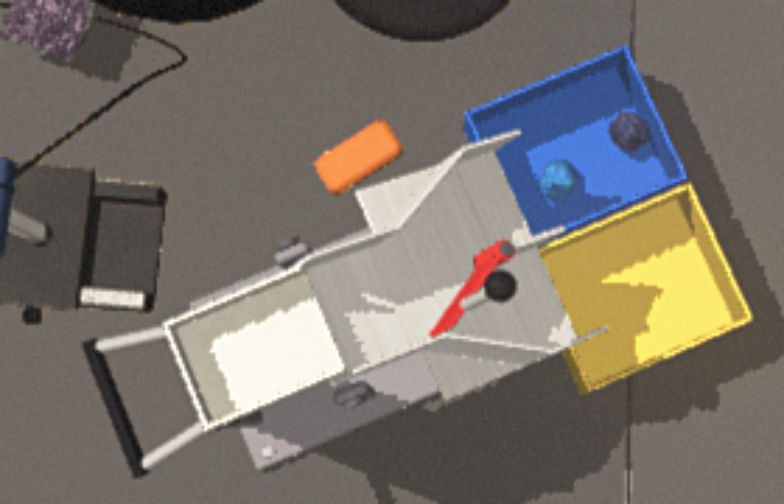

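The pan is level and empty, with the bar back at its starting pixel. Both stones are in the blue tray, the flap is over, and the robot is clear.

```bash
python3 -c "
from rig import *
close_job()"
```

```text
the job is handed in; nothing more can be done
```

The job is done and handed in: both blue stones are in the blue tray.

- **Flap:** I swung it by its knob to the + stop, which shuts the yellow branch. It stalled there with the force rising to about 28 N. The 8 N stop limit I set never triggered, because it counts the change within each short step. The final image still shows the flap over against the yellow-side wall.
- **Pan:** I lifted it by the handle bar to about 0.88 rad, lowered it to level and let go.
- **Last checks:** In the last top view, both stones lie in the blue tray and the pan and yellow tray are empty. The handle bar is within 0.1 px of where it started. The robot was clear of everything, with wrist force about 1 N, at about 22 s on the clock.
- **Small disagreement:** The knob stalled about 2.5 mm short of where my estimate put it. I put that down to a small sideways error in my sorter frame; it had no effect on the result.

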